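# Seat a bush with the guarded hand press

## Task

Push the press's slide, with the housing in it, all the way in against its stop under the ram. Then reach down through the window in the guard's roof and press the lever gently until the brass bush is fully home, its flange down on the housing, and let the lever come up again. Never touch the guard, and leave the other things on the bench alone: nothing is to be picked up.

Things in the scene. Friction and masses are not known exactly. Their poses are not given: they have to be found in the camera images.
- press: green hand press, fixed to the bench; place and yaw vary. Origin on the bench under the ram. x points to its rear (column), y to its left, z up. The slide enters from its left (+y) side, which looks roughly towards the robot, and moves along -y. Base 16 mm high, x -108 to 88, y -73 to 73 mm; a 92 mm wide, 16 mm high slideway bed goes on to y = 145 mm.
- guard: guard box on the press, same origin and axes: posts, clear panes, grey sheet roof. x -108 to 86 mm, y -68 to 68 mm, flat roof top at z = 188 mm (screw heads to 190). The roof has one window; the +y side is open below z = 98 mm for slide and housing; panes close -x and -y. No part of the robot may touch posts, panes, roof or window rim.
- window (a point): centre of the window in the guard's roof, at the level of the roof's upper side. The clear opening inside the black rubber rim is 80 mm along x and 90 mm along y of the press; the rim stands 1 mm above the roof.
- lever_pad (a point): centre of the upper face of the lever's flat steel pad, 42 mm (x) x 36 mm (y), under the middle of the window. With the lever up the face is 12 mm below the roof's upper side; it goes down (and 2 mm towards -x) when pressed. The lever's pivot is 122 mm behind it (+x). The point turns with the lever.
- lever (a joint): lever angle in rad: 0 up, grows as the pad is pressed, end 0.23. A spring lifts it when let go. The ram goes down 70 mm per rad and, with the slide home, meets the bush after 3.5 to 7.5 mm. At the pad it takes about 3 N before that, about 9 N while the bush goes in. The bush is home at 0.19 rad, pad 24 mm below rest; there the lever goes stiff. 15 N is ample.
- slide (a joint): travel of the slide in m along the press's -y axis: 0 fully out, 0.080 home against its stop (the bore of the housing is then under the ram). It starts 0 to 20 mm from the outer end, needs about 4 to 6 N to move and stays where it is left.
- push_face (a point): middle of the outer (+y) face of the upright plate at the slide's outer end: 70 mm wide (x), 8 mm thick, 18 to 66 mm above the bench, the point at 42 mm. Push it along -y of the press. With the slide home this face is at y = 125 mm of the press, 57 mm outside the guard.
- bush (a joint): depth of the bush in m: 0 to 0.004 at the start, when the flange stands 6 to 10 mm above the housing, 0.010 when fully home with the flange on the housing. It is a tight fit: it stays where the ram leaves it.
- bush_top (a point): centre of the top of the brass bush's flange, 29 mm across, 3 mm thick; with the bush home it is 71 mm above the bench. The housing (white casting, 42 mm high, clamped in the slide's nest) carries it.
- finished_housing: loose bystander, right of the work: a white cast housing 51 x 55 x 42 mm with its brass bush already seated (this is how a finished part looks). Origin at the centre of its underside.
- next_housing: loose bystander: a bare white cast housing 51 x 55 x 42 mm without a bush. Origin at the centre of its underside.
- stator_a: loose bystander: stator pack 58 x 58 x 31 mm, grey with a green top. Origin at the centre of its underside.
- stator_b: loose bystander: another stator pack like stator_a, at the back between the arbor press and the vise.
- ring_gauge: loose bystander: steel ring 48 mm across, 14 mm high, lying flat. Origin at the centre of its underside.
- screwdriver: loose bystander: screwdriver 179 mm long, 27 mm thick, lying on the bench. Origin at the centre of its underside.
- spare_bush_0: loose bystander: brass flanged bush 29 mm across, 19 mm high, standing on its flange. Origin at the centre of its underside.
- spare_bush_1: loose bystander: a second spare bush like spare_bush_0.

How it is judged:
On the way, in this order (a step that is already met when the one before it is completed fails the run):
1. the slide is home against its stop (value of joint slide above 0.078 m), for 0.2 s.
2. the lever has driven the bush fully home (value of joint bush above 0.009 m and value of joint lever above 0.15 rad and value of joint slide above 0.078 m), for 0.1 s.
At the end, for the whole second after the job is handed in: The slide is within 2 mm of its stop, the bush within 1 mm of fully home, the lever back up (under 0.02 rad), and every bystander within 15 mm of where it stood (value of joint slide above 0.078 m and value of joint bush above 0.009 m and value of joint lever below 0.02 rad and distance of each of finished_housing, next_housing, stator_a, stator_b, ring_gauge, screwdriver, spare_bush_0, spare_bush_1 from where it was at the start of the episode below 0.015 m); the robot touches nothing.
It fails at once if the robot touches the guard (more than 0.5 N) (contact force between any of the fingers, the arm and guard above 0.5 N).
It fails at once if the lever is forced (more than 60 N) (contact force between the fingers and lever above 60 N).
It fails at once if a bystander is displaced by more than 15 mm or picked up (distance of any of finished_housing, next_housing, stator_a, stator_b, ring_gauge, screwdriver, spare_bush_0, spare_bush_1 from where it was at the start of the episode above 0.015 m).
It also fails if it takes over 45 s, if anything falls off the work surface, if the arm or the gripper's body presses on something with over 40 N, if the wrist force passes 120 N, or if a joint passes its speed limit or range.

## Robot

A 7-joint arm with a two-finger parallel gripper is mounted at the origin on a cart in front of the work surface, level with it; the furniture and walls round the work are solid. World frame = base frame: x ahead of the robot, y to its left, z up, the work surface at z = 0. Lengths are in m, angles in rad, forces in N, time in s.
With the tool pointing down it reaches from about 0.4 to 0.85 m from the base axis. Payload 10.4 kg.
Tool frame: the origin (TCP) lies between the finger pads; the fingertips stand 14 mm ahead of it and the grasp point (between the pads) lies 5 mm behind it; z points along the fingers, y is the line along which they close (so a half turn about z gives the same grasp; the last joint's range is limited). The gripper opens to 87 mm and grips with 3 to 60 N. Pads are 19 mm wide; open, the fingers measure 117 mm over their backs; the gripper's body (75 mm by 190 mm) begins 51 mm behind the grasp point.
Start: joints at [-0.023, 0.332, -0.065, 1.46, 0.022, 1.35, -0.088], TCP at [0.625, 0, 0.237] pointing down, gripper open.
Joint ranges: [-2.6, 2.6], [-0.5, 2.12], [-1.47, 1.34], [0.16, 2.42], [-1.27, 4.41], [0.06, 2.06], [-2.6, 2.6]. Speed limits (rad/s): [2.22, 2.22, 2.79, 2.79, 3.14, 3.14, 3.14].

## Interface

Orientations are given as a unit quaternion [x, y, z, w].
In Python, from bench import * gives the robot as it stands.
- The arm moves only by the tool drive_tool, never from a script. Its argument "deltas" is a list of rows, each a list of 7 numbers: the turn, a rotation vector about the tool's x, y, z in degrees, then the shift along the tool's x, y, z in m, then the closure, from -1 (fully open) to 1 (shut). A call has 1 to 12 rows; each row is the pose to reach, as a shift and turn from the pose commanded when the call began, along the tool's axes at that moment; what a row does not reach only later rows make up. A row lasts 1/10 s, in which the tool goes at most 50 mm and 8.59 degrees, less where a joint would pass 70% of its speed; a pose out of reach is approached as far as the arm can. A call with a gripper value outside its range is refused whole. The fingers move at their own pace and stop on an object; "squeeze" is the grip in N (left out, the last holds). Time passes only in rows, so rows that repeat a pose let the fingers close. It gives the time, the measured TCP pose, the force and the opening at its end, in the units of the state.
- read_state(): the state, without advancing time (a new reading comes with each control period).
- camera(name): name is "scene" or "side" or "wrist"; returns (picture, depth): 384x512x3 uint8, red, green, blue; 384x512 float32, m along the optical axis (not along the pixel's ray), 0 where there is no reading.
- camera_params(name): a dict with "K" (3x3 intrinsics, pixels), "R" (3x3) and "t" (3): a world point X has camera coordinates R X + t; the wrist camera has in their place "mount" (4x4, takes a point from camera to tool coordinates, whose origin is the TCP and whose axes are the flange's). Camera axes: x right, y down, z forward; pixel columns grow to the right and rows downward; lengths in m; the calibration is good to about 2 mm. A picture is of the moment at which its call begins: read the wrist's pose just before it. camera_params takes no time and is no camera call.
- close_job(): hands the job in, once; it reports no verdict.
Trained networks look in the newest picture that a camera, given by its name, has taken for a name from the list of things; names that differ only in an ending like _2 or _b are one class to them, and where a whole thing is asked for, a point or a joint stands for the part that bears it (a point fixed in the world has none). Each returns a list of dicts, best first, with "score" (0 to 1); they miss things now and then, are a little off and sometimes report something else, mostly with a low value. They report only what shows in the picture. A call takes as long as a camera call.
- outline_of(label, camera): "pixels" (384x512 bool, what is visible of it) and "location" ([column, row] as shares, 0 to 1, of the picture: columns of its width, rows of its height, amid what is visible of it).
- tip_of(label, camera): "location" ([column, row] as shares, 0 to 1, of the picture: columns of its width, rows of its height: a listed point, or the origin of a listed thing).
The state is a dict: "time": time; "joint_positions": joint angles; "joint_vel": joint speeds; "joint_torque": joint torques, N m; "ee_pos": TCP position; "eef_rot": TCP orientation; "ft_force": force on the tool from outside, world axes, zero at the start; "torque": the same for the moment, N m; "width": finger opening in m.
Only numpy, scipy, OpenCV 4.12 (cv2) and the standard library are available. Lean on these libraries where they do the work, as an engineer would, in place of code of your own. Each camera call takes 0.05 s, during which the arm holds its last target. There are 200 camera calls.

## Working session

There is one attempt and no reset: what is moved stays moved. The work goes in short steps, Python scripts to look and compute and a tool call to move; the robot and the scene stay as the last step left them, time stands still between calls to the robot, and variables do not carry over. Pictures are saved under pics/ and viewed, on a budget of 10 in all, crops included, one or two more only if the job needs it, and the job is handed in when it is done.

Besides the shell and the picture viewer there is one more tool, called after "Call:" as name([rows], argument=value, ...), one row to a line, values as JSON. drive_tool: Moves the arm, as the interface text tells. Its arguments: {"type":"object","properties":{"deltas":{"type":"array"},"squeeze":{"type":"number"}},"required":["deltas"]}

```bash
mkdir -p pics; ls; cat > h.py <<'E'
from bench import *
import numpy as np, cv2
from scipy.spatial.transform import Rotation as Ro
def w(cam,uv,depth,st=None,z=None):
    p=camera_params(cam);K=np.array(p["K"]);u,v=uv
    r=np.linalg.inv(K)@[u,v,1]
    if cam=="wrist":
        m=np.array(p["mount"]);Rt=Ro.from_quat(st["eef_rot"]).as_matrix()
        o=Rt@m[:3,3]+st["ee_pos"];d=Rt@m[:3,:3]@r
    else:
        R=np.array(p["R"]);o=-R.T@np.array(p["t"]);d=R.T@r
    if z is not None: return o+d*(z-o[2])/d[2]
    return o+d*depth
def save(n,pic): cv2.imwrite(f"pics/{n}.png",pic[:,:,::-1])
E
python3 - <<'E'
from h import *
print(read_state())
ims=[]
for c in ["scene","side","wrist"]:
    st=read_state();pic,d=camera(c);save(c,pic)
    for l,z in [("window",.188),("lever_pad",.176),("push_face",.042),("press",0),("bush_top",None)]:
        t=tip_of(l,c)
        for q in t[:2]:
            uv=np.array(q["location"])*[512,384];i=np.clip(uv.astype(int),0,[511,383])
            dd=d[i[1],i[0]]
            print(c,l,round(q["score"],2),uv.round(),"z-plane",None if z is None else w(c,uv,0,st,z).round(4),"depth",w(c,uv,dd,st).round(4))
a=cv2.imread("pics/scene.png");b=cv2.imread("pics/side.png")
E
```

```text
pics
{'time': 0.0, 'joint_positions': array([-0.02257483,  0.33285594, -0.06468085,  1.46095273,  0.02162158,
        1.3498551 , -0.0885232 ]), 'joint_vel': array([ 0.00025422,  0.00172814,  0.0001951 , -0.00013272, -0.00154454,
        0.00101301,  0.00019397]), 'joint_torque': array([-1.20520472e-04, -6.23245955e+01,  2.44190963e-02, -3.89891267e+01,
       -6.13984605e-02,  3.97891912e-02,  1.87085252e-04]), 'ee_pos': array([ 6.24642885e-01, -3.83520795e-05,  2.35758366e-01]), 'eef_rot': array([ 7.07120934e-01,  7.07092294e-01, -5.17014174e-04, -4.53282084e-04]), 'ft_force': array([ 0.65792463, -0.22619645,  0.47138019]), 'torque': array([ 0.02124536, -0.00488372, -0.00984154]), 'width': 0.08708658023992448}
scene window 0.92 [247. 137.] z-plane [0.6089 0.2101 0.188 ] depth [0.6541 0.2659 0.1528]
scene lever_pad 0.7 [250. 142.] z-plane [0.6106 0.2008 0.176 ] depth [0.613  0.2036 0.1741]
scene push_face 0.64 [189. 213.] z-plane [0.4028 0.2072 0.042 ] depth [0.4097 0.2202 0.0311]
scene press 0.77 [240. 191.] z-plane [0.6008 0.245  0.    ] depth [0.5891 0.2297 0.013 ]
scene press 0.68 [324. 335.] z-plane [ 0.4082 -0.246   0.    ] depth [ 0.3928 -0.2567  0.0257]
scene bush_top 0.56 [225. 177.] z-plane None depth [0.5437 0.2361 0.0788]
side window 0.7 [282. 158.] z-plane [0.6012 0.226  0.188 ] depth [0.6017 0.2336 0.1856]
side lever_pad 0.58 [278. 219.] z-plane [ 0.5701 -0.1442  0.176 ] depth [ 0.5759 -0.0649  0.1394]
side lever_pad 0.5 [285. 167.] z-plane [0.6056 0.1879 0.176 ] depth [0.606  0.1928 0.1744]
side push_face 0.61 [215. 209.] z-plane [0.417  0.2056 0.042 ] depth [0.4185 0.1839 0.0515]
side press 0.71 [276. 218.] z-plane [0.5912 0.2456 0.    ] depth [ 0.5706 -0.0641  0.1421]
side bush_top 0.56 [256. 193.] z-plane None depth [0.5302 0.2467 0.0773]
wrist window 0.39 [143. 232.] z-plane [ 0.5459 -0.0092  0.188 ] depth [ 0.4806 -0.0815  0.0254]
```

View pics/scene.png

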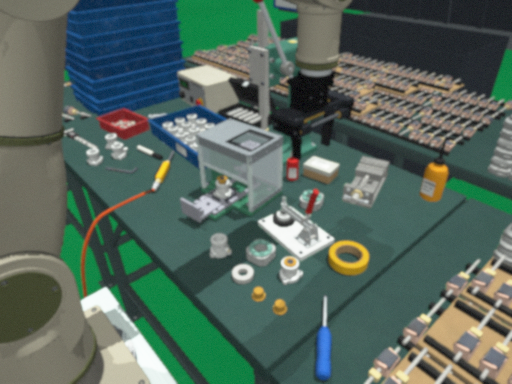

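View pics/side.png

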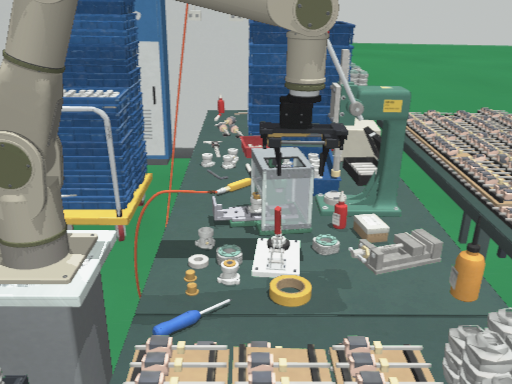

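The guard box is at about scene (240,160) and side (282,190), with the slide sticking out towards the robot at (200,205). Next I'll fit the roof, push plate and bystanders from depth.

```bash
cat > fit.py <<'E'
from h import *
def cloud(c,d,st=None):
    v,u=np.mgrid[:384,:512];p=camera_params(c);K=np.array(p["K"])
    r=np.stack([u,v,np.ones_like(u)],-1).reshape(-1,3)@np.linalg.inv(K).T*d.reshape(-1,1)
    r=r[d.ravel()>0]
    if c=="wrist":
        m=np.array(p["mount"]);Rt=Ro.from_quat(st["eef_rot"]).as_matrix()
        return (r@m[:3,:3].T+m[:3,3])@Rt.T+st["ee_pos"]
    return (r-np.array(p["t"]))@np.array(p["R"])
def sel(P,x,y,z): return P[(P[:,0]>x[0])&(P[:,0]<x[1])&(P[:,1]>y[0])&(P[:,1]<y[1])&(P[:,2]>z[0])&(P[:,2]<z[1])]
E
python3 - <<'E'
from fit import *
print(camera_params("wrist")["mount"])
for c in ["scene","side"]:
    st=read_state();pic,d=camera(c);P=cloud(c,d)
    Q=sel(P,(.5,.72),(.05,.38),(.18,.196)); print(c,len(Q),cv2.minAreaRect(Q[:,:2].astype(np.float32)*1000), Q[:,2].mean())
    F=sel(P,(.3,.46),(.1,.32),(.03,.075)); print(len(F),F.min(0),F.max(0))
    T=sel(P,(.3,.46),(.1,.32),(.060,.070)); print(cv2.minAreaRect(T[:,:2].astype(np.float32)*1000),len(T))
    H=sel(P,(.5,.75),(.2,.5),(.20,.6));print("high",len(H), H.min(0) if len(H) else 0,H.max(0) if len(H) else 0)
    for l in ["finished_housing","next_housing","stator_a","ring_gauge","screwdriver","spare_bush_0"]:
        print(l,[(round(q["score"],2),w(c,np.array(q["location"])*[512,384],0,None,0)[:2].round(3)) for q in tip_of(l,c)[:3]])
E
```

```text
[[ 7.63805867e-04 -9.57746028e-01 -2.87614260e-01  7.81906301e-02]
 [ 9.99999505e-01  5.48213570e-04  8.30126153e-04 -1.67483695e-04]
 [-6.37375986e-04 -2.87614752e-01  9.57745973e-01 -1.47879344e-01]
 [ 0.00000000e+00  0.00000000e+00  0.00000000e+00  1.00000000e+00]]
scene 1421 ((595.5065307617188, 232.73223876953125), (140.40682983398438, 197.9575958251953), 8.603361129760742) 0.187231798822558
253 [0.40298631 0.17977052 0.03011527] [0.44188557 0.25060017 0.06738628]
((411.5914001464844, 215.29421997070312), (8.922462463378906, 71.36719512939453), 10.294700622558594) 69
high 961 [0.67564306 0.23576111 0.27051364] [0.74999249 0.35590657 0.50901649]
finished_housing [(0.77, array([ 0.464, -0.09 ])), (0.29, array([0.607, 0.328]))]
next_housing [(0.62, array([0.406, 0.086]))]
stator_a [(0.93, array([ 0.47 , -0.008])), (0.81, array([0.718, 0.065])), (0.15, array([ 0.381, -0.097]))]
ring_gauge [(0.56, array([ 0.392, -0.023]))]
screwdriver [(0.66, array([ 0.41 , -0.245]))]
spare_bush_0 [(0.6, array([0.403, 0.08 ])), (0.52, array([ 0.382, -0.089])), (0.52, array([ 0.391, -0.138]))]
side 883 ((596.2446899414062, 230.75772094726562), (136.75445556640625, 201.4076690673828), 8.198893547058105) 0.18746223641191828
145 [0.406046   0.17855518 0.03010382] [0.43692727 0.24764219 0.06875718]
((412.5661926269531, 214.8226776123047), (7.544758319854736, 66.00779724121094), 9.191771507263184) 32
high 498 [0.70174753 0.23757613 0.27230776] [0.74998797 0.35997793 0.5198589 ]
finished_housing [(0.8, array([ 0.476, -0.094]))]
next_housing [(0.56, array([0.402, 0.073]))]
stator_a [(0.86, array([ 0.456, -0.002])), (0.67, array([0.706, 0.075])), (0.59, array([0.639, 0.748]))]
ring_gauge [(0.79, array([ 0.393, -0.029]))]
screwdriver [(0.59, array([ 0.406, -0.247]))]
spare_bush_0 [(0.4, array([ 0.397, -0.152]))]
```

Call:
drive_tool([
  [0, 0, -8, 0.01, -0.01, -0.02, 1],
  [0, 0, -16, 0.03, -0.03, -0.024, 1],
  [0, 0, -24, 0.05, -0.05, -0.024, 1],
  [0, 0, -32, 0.07, -0.065, -0.024, 1],
  [0, 0, -40, 0.09, -0.08, -0.024, 1],
  [0, 0, -48, 0.11, -0.1, -0.024, 1],
  [0, 0, -56, 0.13, -0.12, -0.024, 1],
  [0, 0, -64, 0.15, -0.14, -0.024, 1],
  [0, 0, -73, 0.17, -0.16, -0.024, 1],
  [0, 0, -81.5, 0.19, -0.175, -0.024, 1],
  [0, 0, -90, 0.21, -0.19, -0.024, 1],
  [0, 0, -98.5, 0.218, -0.195, -0.024, 1],
])

```text
time: 2.8
ee_pos: [0.4285, 0.2202, 0.2609]
eef_rot: [-0.078, 0.997, 0.0, 0.0]
ft_force: [0.3, 0.1, -0.7]
width: 0.0026
```

```bash
cat > look.py <<'E'
from fit import *
import sys
n=sys.argv[1]
st=read_state();pic,d=camera("wrist");save(n,pic);P=cloud("wrist",d,st)
R=Ro.from_quat(st["eef_rot"]).as_matrix()
print(st["time"],st["ee_pos"].round(4),"toolx",R[:,0].round(4),"toolz",R[:,2].round(4),st["width"],st["ft_force"].round(1),st["joint_positions"].round(2))
Q=sel(P,(.48,.75),(.05,.38),(.18,.196));print(len(Q))
if len(Q)>50:print(cv2.minAreaRect(Q[:,:2].astype(np.float32)*1000),Q[:,2].mean())
T=sel(P,(.3,.5),(.1,.32),(.058,.072))
if len(T)>20:print("plate",cv2.minAreaRect(T[:,:2].astype(np.float32)*1000),len(T))
D=sel(P,(.55,.67),(.13,.28),(.165,.179))
if len(D)>20:print("pad",cv2.minAreaRect(D[:,:2].astype(np.float32)*1000),len(D),D[:,2].mean())
for l,z in [("window",.188),("lever_pad",.176),("push_face",.042),("bush_top",.078)]:
    for q in tip_of(l,"wrist")[:2]:
        uv=np.array(q["location"])*[512,384]
        print(l,round(q["score"],2),uv.round(),w("wrist",uv,0,st,z).round(4))
E
python3 look.py w1
```

```text
2.8 [0.4285 0.2202 0.2609] toolx [-9.880e-01 -1.547e-01 -6.000e-04] toolz [ 6.e-04  6.e-04 -1.e+00] 0.0026447437204576724 [ 0.3  0.1 -0.7] [-0.18  0.02 -0.39  1.77  0.01  1.35  1.15]
272
((530.7408447265625, 234.94602966308594), (6.187792778015137, 24.326364517211914), 8.021052360534668) 0.18580423943069746
plate ((414.219482421875, 215.35813903808594), (8.200963973999023, 69.36003112792969), 8.679835319519043) 453
push_face 0.67 [252. 155.] [0.4092 0.2152 0.042 ]
bush_top 0.49 [253. 262.] [0.536  0.2357 0.078 ]
```

View pics/w1.png

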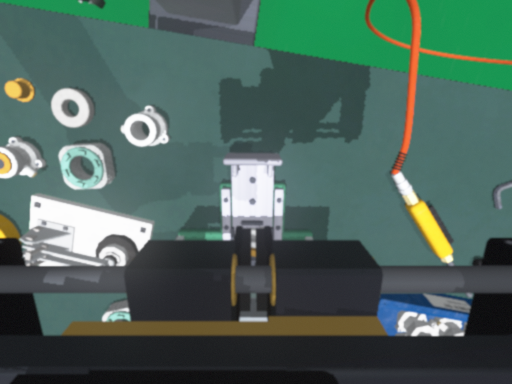

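Wrist picture: slide plate's top edge at about (252,160), centred on the fingers; the plate fit agrees with the scene estimate (face at x≈0.410, yaw ≈8.7°). Now moving outside the plate and down.

Call:
drive_tool([
  [0, 0, 0, 0.03, -0.002, 0, 1],
  [0, 0, 0, 0.055, -0.002, 0, 1],
  [0, 0, 0, 0.055, -0.002, 0.04, 1],
  [0, 0, 0, 0.055, -0.002, 0.08, 1],
  [0, 0, 0, 0.055, -0.002, 0.12, 1],
  [0, 0, 0, 0.055, -0.002, 0.16, 1],
  [0, 0, 0, 0.055, -0.002, 0.2, 1],
  [0, 0, 0, 0.055, -0.002, 0.215, 1],
  [0, 0, 0, 0.055, -0.002, 0.215, 1],
])

```text
time: 3.95
ee_pos: [0.3748, 0.2065, 0.0434]
eef_rot: [-0.071, 0.997, -0.001, -0.002]
ft_force: [-0.3, 0.0, 0.2]
width: 0.0005
```

Call:
drive_tool([
  [0, 0, 0, -0.012, 0.002, 0, 1],
  [0, 0, 0, -0.022, 0.002, 0, 1],
  [0, 0, 0, -0.03, 0.002, 0, 1],
  [0, 0, 0, -0.04, 0.002, 0, 1],
  [0, 0, 0, -0.05, 0.002, 0, 1],
  [0, 0, 0, -0.06, 0.002, 0, 1],
  [0, 0, 0, -0.07, 0.002, 0, 1],
  [0, 0, 0, -0.078, 0.002, 0, 1],
  [0, 0, 0, -0.078, 0.002, 0, 1],
])

```text
time: 4.85
ee_pos: [0.4544, 0.2214, 0.0456]
eef_rot: [-0.073, 0.997, 0.0, 0.001]
ft_force: [0.8, -0.1, 0.3]
width: 0.0005
```

Call:
drive_tool([
  [0, 0, 0, -0.003, 0, 0, 1],
  [0, 0, 0, -0.006, 0, 0, 1],
  [0, 0, 0, -0.008, 0, 0, 1],
])

```text
time: 5.15
ee_pos: [0.4605, 0.2223, 0.0454]
eef_rot: [-0.073, 0.997, -0.0, -0.0]
ft_force: [-4.1, -1.5, 2.4]
width: 0.0002
```

Call:
drive_tool([
  [0, 0, 0, -0.002, 0, 0, 1],
  [0, 0, 0, -0.004, 0, 0, 1],
])

```text
time: 5.35
ee_pos: [0.4617, 0.2225, 0.0451]
eef_rot: [-0.073, 0.997, -0.001, -0.003]
ft_force: [-24.7, -6.0, 18.5]
width: 0.0002
```

Call:
drive_tool([
  [0, 0, 0, 0.01, 0, 0, 1],
  [0, 0, 0, 0.03, 0, 0, 1],
  [0, 0, 0, 0.03, 0, -0.05, 1],
  [0, 0, 0, 0.03, 0, -0.1, 1],
  [0, 0, 0, 0.03, 0, -0.15, 1],
  [0, 0, 0, 0.03, 0, -0.2, 1],
  [0, 0, 0, 0.01, 0, -0.25, 1],
  [0, 0, 0, -0.02, 0, -0.3, 1],
  [0, 0, 0, -0.06, 0, -0.35, 1],
  [0, 0, 0, -0.09, 0, -0.355, 1],
  [0, 0, 0, -0.1, 0, -0.355, 1],
  [0, 0, 0, -0.1, 0, -0.355, 1],
])

```text
time: 6.55
ee_pos: [0.5655, 0.2376, 0.3999]
eef_rot: [-0.072, 0.997, 0.0, 0.0]
ft_force: [-0.3, 0.6, -0.7]
width: 0.0003
```

```bash
python3 look.py w2
```

```text
6.55 [0.5655 0.2376 0.3999] toolx [-9.895e-01 -1.444e-01 -6.000e-04] toolz [ 5.e-04  6.e-04 -1.e+00] 0.0002965086166794393 [-0.3  0.6 -0.7] [-0.2   0.3  -0.37  1.17  0.11  1.68  1.17]
10468
((594.4672241210938, 231.39175415039062), (128.94435119628906, 194.61459350585938), 8.485925674438477) 0.18795741968738366
plate ((476.7485656738281, 224.81765747070312), (7.430993556976318, 69.89976501464844), 8.35594654083252) 227
pad ((603.4228515625, 192.7393798828125), (34.520545959472656, 45.01972198486328), 8.722068786621094) 833 0.17568241652753835
window 0.96 [213. 195.] [0.6025 0.1908 0.188 ]
window 0.74 [257. 165.] [0.557  0.2404 0.188 ]
lever_pad 0.82 [215. 192.] [0.6023 0.1922 0.176 ]
lever_pad 0.49 [32.  4.] [ 0.4183 -0.0293  0.176 ]
push_face 0.59 [254.  95.] [0.4718 0.2246 0.042 ]
```

View pics/w2.png

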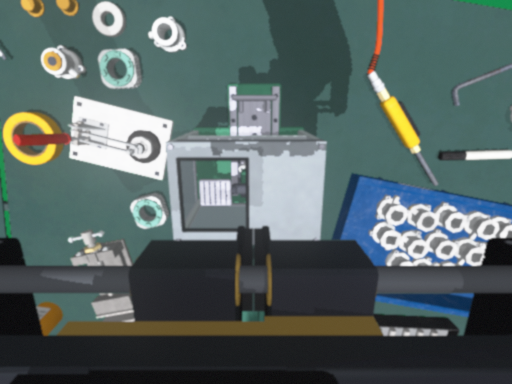

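The wrist picture shows the window's dark rim spanning (178–249, 157–232) with the pad inside at about (215,192). Network and depth fit agree: window (0.6025,0.191), pad (0.603,0.192). The slide plate sits at the home distance. Next: above the pad, then down to just over the roof.

Call:
drive_tool([
  [0, 0, 0, -0.01, -0.025, 0, 1],
  [0, 0, 0, -0.03, -0.05, 0, 1],
  [0, 0, 0, -0.0305, -0.0505, 0.04, 1],
  [0, 0, 0, -0.0305, -0.0505, 0.08, 1],
  [0, 0, 0, -0.0305, -0.0505, 0.12, 1],
  [0, 0, 0, -0.0305, -0.0505, 0.16, 1],
  [0, 0, 0, -0.0305, -0.0505, 0.18, 1],
  [0, 0, 0, -0.0305, -0.0505, 0.18, 1],
  [0, 0, 0, -0.0305, -0.0505, 0.18, 1],
])

```text
time: 7.7
ee_pos: [0.601, 0.1923, 0.2218]
eef_rot: [-0.073, 0.997, 0.0, 0.001]
ft_force: [0.4, 1.0, -0.2]
width: 0.0002
```

```bash
python3 - <<'E'
from h import *
st=read_state();print(st["ee_pos"],st["ft_force"])
out=[]
for c in ["scene","side"]:
    pic,d=camera(c)
    crop=pic[80:260,140:340] if c=="scene" else pic[90:270,180:380]
    out.append(cv2.resize(crop,(400,360),interpolation=cv2.INTER_CUBIC))
save("p3",np.hstack(out))
E
```

```text
[0.60103351 0.19225865 0.22183801] [ 0.403728    0.96233328 -0.19315914]
```

View pics/p3.png

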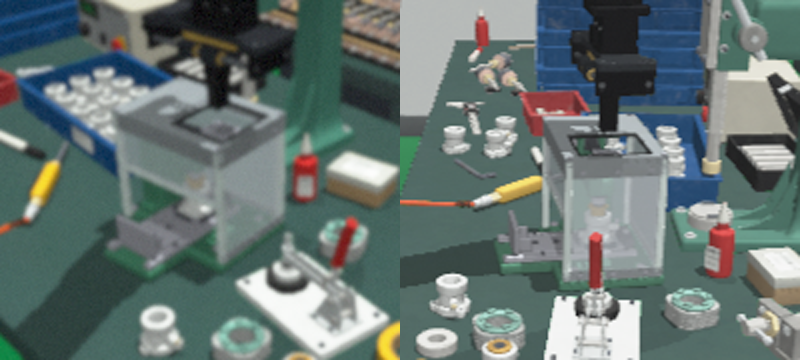

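The fingers hang over the window, scene crop (215,95) and side crop (608,120), clear of the rim and the arbor press. Descending.

Call:
drive_tool([
  [0, 0, 0, 0, 0, 0.01, 1],
  [0, 0, 0, 0, 0, 0.02, 1],
  [0, 0, 0, 0, 0, 0.027, 1],
  [0, 0, 0, 0, 0, 0.031, 1],
  [0, 0, 0, 0, 0, 0.035, 1],
  [0, 0, 0, 0, 0, 0.039, 1],
  [0, 0, 0, 0, 0, 0.039, 1],
])

```text
time: 8.5
ee_pos: [0.6014, 0.1916, 0.1818]
eef_rot: [-0.073, 0.997, -0.0, 0.0]
ft_force: [-1.5, -2.1, 2.8]
width: 0.0003
```

Call:
drive_tool([
  [0, 0, 0, 0, 0, 0.003, 1],
  [0, 0, 0, 0, 0, 0.006, 1],
  [0, 0, 0, 0, 0, 0.009, 1],
  [0, 0, 0, 0, 0, 0.011, 1],
  [0, 0, 0, 0, 0, 0.012, 1],
])

```text
time: 9.0
ee_pos: [0.6017, 0.1909, 0.1705]
eef_rot: [-0.072, 0.997, -0.001, 0.001]
ft_force: [-2.9, -6.2, 10.3]
width: 0.0004
```

Call:
drive_tool([
  [0, 0, 0, 0, 0, 0.002, 1],
  [0, 0, 0, 0, 0, 0.004, 1],
  [0, 0, 0, 0, 0, 0.005, 1],
])

```text
time: 9.3
ee_pos: [0.6019, 0.1909, 0.1669]
eef_rot: [-0.072, 0.997, -0.001, 0.001]
ft_force: [-7.1, -8.5, 22.6]
width: 0.0002
```

Call:
drive_tool([
  [0, 0, 0, 0, 0, 0.0005, 1],
  [0, 0, 0, 0, 0, 0.0005, 1],
  [0, 0, 0, 0, 0, 0.0005, 1],
])

```text
time: 9.6
ee_pos: [0.6019, 0.1909, 0.1669]
eef_rot: [-0.072, 0.997, -0.001, 0.001]
ft_force: [-8.9, -7.7, 21.7]
width: 0.0003
```

The lever has gone stiff at 22 N with the pad about 24 mm down, which matches the bush being home. Lifting.

Call:
drive_tool([
  [0, 0, 0, 0, 0, -0.01, 1],
  [0, 0, 0, 0, 0, -0.02, 1],
  [0, 0, 0, 0, 0, -0.035, 1],
  [0, 0, 0, 0, 0, -0.06, 1],
  [0, 0, 0, 0, 0, -0.1, 1],
  [0, 0, 0, 0, 0, -0.15, 1],
  [0, 0, 0, 0, 0, -0.2, 1],
  [0, 0, 0, 0.03, 0.03, -0.235, 1],
  [0, 0, 0, 0.035, 0.05, -0.235, 1],
  [0, 0, 0, 0.035, 0.05, -0.235, 1],
])

```text
time: 10.6
ee_pos: [0.5569, 0.241, 0.4016]
eef_rot: [-0.076, 0.997, 0.002, 0.001]
ft_force: [-0.7, 0.2, -0.4]
width: 0.0007
```

```bash
python3 look.py w4; python3 - <<'E'
from fit import *
out=[]
for c in ["scene","side"]:
    pic,d=camera(c);P=cloud(c,d)
    crop=pic[120:240,160:290] if c=="scene" else pic[130:250,195:325]
    out.append(cv2.resize(crop,(400,370),interpolation=cv2.INTER_CUBIC))
    for q in tip_of("bush_top",c)[:2]:
        uv=np.array(q["location"])*[512,384];i=uv.astype(int)
        print(c,round(q["score"],2),uv.round(),w(c,uv,d[i[1],i[0]]).round(4),w(c,uv,0,None,.071).round(4))
    T=sel(P,(.44,.52),(.15,.3),(.058,.072));print("plate",cv2.minAreaRect(T[:,:2].astype(np.float32)*1000))
    for l in ["finished_housing","next_housing","stator_a","ring_gauge","screwdriver","spare_bush_0"]:
        print(l,[(round(q["score"],2),w(c,np.array(q["location"])*[512,384],0,None,0)[:2].round(3)) for q in tip_of(l,c)[:3]])
save("p5",np.hstack(out))
E
```

```text
10.6 [0.5569 0.241  0.4016] toolx [-0.9884 -0.152  -0.0027] toolz [ 0.0022  0.0035 -1.    ] 0.0007288070052794359 [-0.7  0.2 -0.4] [-0.2   0.29 -0.38  1.19  0.1   1.68  1.17]
9636
((591.1373901367188, 231.08778381347656), (122.31511688232422, 194.59397888183594), 8.548969268798828) 0.18791760734271376
plate ((476.9085388183594, 224.92703247070312), (7.4913411140441895, 67.04397583007812), 8.778650283813477) 244
pad ((603.4766235351562, 192.7780303955078), (35.7542724609375, 44.61851501464844), 8.856826782226562) 844 0.17563910355134266
window 0.69 [210. 198.] [0.6005 0.1923 0.188 ]
lever_pad 0.88 [214. 199.] [0.6048 0.196  0.176 ]
push_face 0.98 [253. 101.] [0.4735 0.2289 0.042 ]
plate ((473.1881103515625, 224.8007354736328), (8.84586238861084, 67.86441040039062), 7.015336036682129)
finished_housing [(0.42, array([0.505, 0.282]))]
next_housing [(0.68, array([0.401, 0.08 ]))]
stator_a [(0.72, array([0.862, 0.504])), (0.65, array([ 0.464, -0.006])), (0.52, array([0.708, 0.05 ]))]
ring_gauge [(0.61, array([ 0.396, -0.018]))]
screwdriver [(0.85, array([ 0.41 , -0.249]))]
spare_bush_0 [(0.7, array([ 0.383, -0.097])), (0.47, array([ 0.388, -0.143]))]
plate ((474.62054443359375, 222.7010040283203), (6.60065221786499, 67.52389526367188), 8.376638412475586)
finished_housing [(0.95, array([ 0.464, -0.089]))]
next_housing [(0.84, array([0.4  , 0.084]))]
stator_a [(0.89, array([0.702, 0.064])), (0.57, array([0.454, 0.01 ]))]
ring_gauge [(0.48, array([ 0.388, -0.032])), (0.48, array([0.595, 0.258])), (0.47, array([0.704, 0.068]))]
screwdriver [(0.61, array([ 0.399, -0.242])), (0.55, array([ 0.459, -0.007]))]
spare_bush_0 [(0.62, array([ 0.377, -0.077])), (0.53, array([ 0.389, -0.148]))]
```

View pics/p5.png

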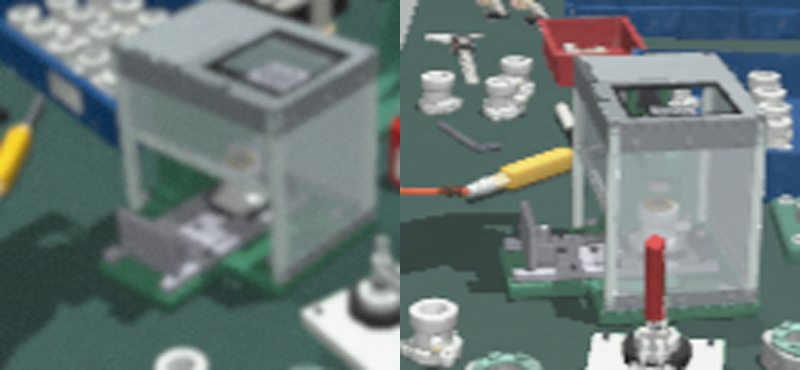

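Slide plate is at home and the pad is back at 0.1756 (up), with the brass at scene crop (240,160) and side crop (660,205). I'll check the flange height from depth before handing in.

```bash
python3 - <<'E'
from fit import *
out=[]
for c in ["scene","side"]:
    pic,d=camera(c);P=cloud(c,np.where(d>0,d,9.)).reshape(384,512,3)
    v=(abs(P[...,0]-.594)<.03)&(abs(P[...,1]-.2425)<.03)&(P[...,2]>.03)&(P[...,2]<.14)
    rgb=pic.astype(int);yel=v&(rgb[...,0]-rgb[...,2]>15)
    print(c,v.sum(),yel.sum(),np.percentile(P[yel][:,2],[5,50,80,95]).round(4) if yel.any() else None)
    print(np.histogram(P[v][:,2],bins=np.arange(.03,.145,.004)))
    r,cc=np.nonzero(yel if yel.any() else v);a,b=int(np.median(r)),int(np.median(cc));print(a,b)
    out.append(cv2.resize(pic[a-20:a+20,b-20:b+20],(400,400),interpolation=cv2.INTER_CUBIC))
save("p6",np.hstack(out))
E
```

```text
scene 118 0 None
(array([41, 44, 16,  8,  7,  2,  0,  0,  0,  0,  0,  0,  0,  0,  0,  0,  0,
        0,  0,  0,  0,  0,  0,  0,  0,  0,  0,  0]), array([0.03 , 0.034, 0.038, 0.042, 0.046, 0.05 , 0.054, 0.058, 0.062,
       0.066, 0.07 , 0.074, 0.078, 0.082, 0.086, 0.09 , 0.094, 0.098,
       0.102, 0.106, 0.11 , 0.114, 0.118, 0.122, 0.126, 0.13 , 0.134,
       0.138, 0.142]))
184 235
side 0 0 None
(array([0, 0, 0, 0, 0, 0, 0, 0, 0, 0, 0, 0, 0, 0, 0, 0, 0, 0, 0, 0, 0, 0,
       0, 0, 0, 0, 0, 0]), array([0.03 , 0.034, 0.038, 0.042, 0.046, 0.05 , 0.054, 0.058, 0.062,
       0.066, 0.07 , 0.074, 0.078, 0.082, 0.086, 0.09 , 0.094, 0.098,
       0.102, 0.106, 0.11 , 0.114, 0.118, 0.122, 0.126, 0.13 , 0.134,
       0.138, 0.142]))
  return _methods._mean(a, axis=axis, dtype=dtype,
  ret = ret.dtype.type(ret / rcount)
Traceback (most recent call last):
ValueError: cannot convert float NaN to integer
```

```bash
python3 - <<'E'
from h import *
out=[]
for c in ["scene","side"]:
    pic,d=camera(c);p=camera_params(c)
    pr=[]
    for z in (.071,.077,.068,.0):
        q=np.array(p["K"])@(np.array(p["R"])@[.594,.2425,z]+p["t"]);pr.append((q[:2]/q[2]).round(1))
    print(c,"proj z=.071,.077,.068,0",pr)
    b,a=pr[0].astype(int)
    x=cv2.normalize(pic[a-16:a+24,b-20:b+20],None,0,255,cv2.NORM_MINMAX)
    y=cv2.resize(x,(400,400),interpolation=cv2.INTER_NEAREST)
    for k,pp in enumerate(pr[:2]): cv2.circle(y,tuple(int(t) for t in ((pp-[b-20,a-16]+.5)*10)),4,[(255,0,0),(0,0,255)][k],-1)
    out.append(y)
save("p6",np.hstack(out))
E
```

```text
scene proj z=.071,.077,.068,0 [array([237.5, 171.8]), array([237.3, 170. ]), array([237.5, 172.7]), array([238.7, 192.2])]
side proj z=.071,.077,.068,0 [array([277.9, 195.4]), array([278. , 193.5]), array([277.9, 196.4]), array([277.1, 218.1])]
```

View pics/p6.png

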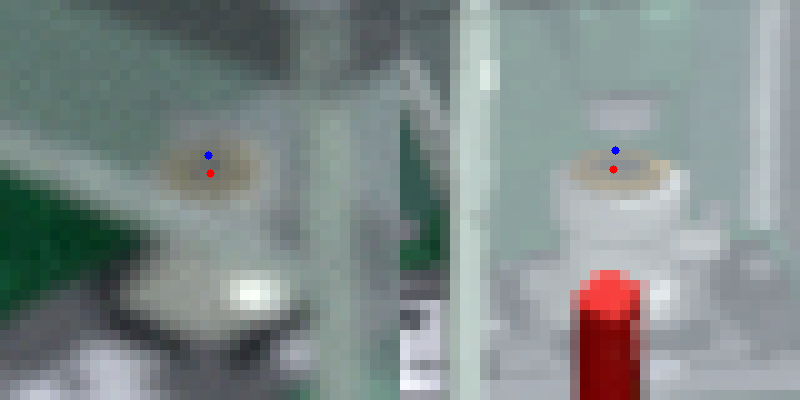

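The brass flange ellipse is centred on the point predicted for z = 0.071 (red), at crop (210,170) and (615,170), and sits directly on the white housing in both views. Handing in.

```bash
python3 -c "
from bench import *
print(close_job(), read_state()['time'])"
```

```text
the job is handed in; nothing more can be done
the job is handed in; nothing more can be done
```

The slide is home against its stop, the bush looks fully seated, and the lever is back up. I handed the job in at roughly 12 s of the 45 s; no verdict is reported.

- **Slide:** I pushed it in with the closed fingers until the force jumped to about 25 N. The end plate's centre is about where the home position should put it, within about 2 mm by the wrist camera and 5 mm or less by the other two.
- **Lever:** I pressed it through the window at the pad's centre. It took about 3 N, then 10 N, then went stiff at about 22 N with the fingertips about 23 mm below the pad's rest height, against 24 mm given for bush home. That is above the 15 N you called ample but well under the 60 N limit. After release the pad is back at its rest height (0.1756 m).
- **Bush:** In both camera views the flange sits on the housing, on the point predicted for 71 mm height. A depth check of the flange failed because the guard's panes block the depth reading, so this rests on the picture and the lever force.
- **Guard:** I aimed for the middle of the window, and the one picture taken just above it showed the fingers clear of the rim. The wrist force gave no sign of contact with the guard.
- **Bystanders:** I re-detected finished_housing, next_housing, both stators, the ring gauge, screwdriver and spare bushes near their starting places. The scatter between readings was up to 2 cm on some, about as large as the 15 mm limit. A few detections were clearly false, such as finished_housing at (0.505, 0.282) in the scene view. The tool never came down near any of them.

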